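# Prove the friction hinge of the record-care case

### The arm

A 6-joint arm with a two-finger parallel gripper is mounted at the origin on the work surface. World frame = base frame: x ahead of the robot, y to its left, z up, the work surface at z = 0. Lengths are in mm, angles in degrees, forces in N, time in s.
With the tool pointing down it reaches from about 300 to 850 mm from the base axis. Payload 4.2 kg.
Tool frame: the origin (TCP) lies at the very end of the fingers, on their centre line; the grasp point (between the pads) lies 19 mm behind it; x points along the fingers, y is the direction in which the jaws open and shut, and the axes are right-handed (so a half turn about x gives the same grasp; the last joint's range is limited). The gripper opens to 91 mm and grips with 3 to 60 N. Pads are 32 mm wide; open, the fingers measure 118 mm over their backs; the gripper's body (76 mm by 178 mm) begins 60 mm behind the grasp point.
Start: joints at [-76.031, 18.312, 89.639, -0, 72.044, -1.146], TCP at [149.934, -555.124, 213.976] pointing down, gripper open.
Joint ranges: [-177.97, 177.97], [-48.28, 115.42], [12.27, 149.76], [-77.06, 257.06], [2.81, 150.46], [-146.56, 146.56]. Speed limits (degrees/s): [147.25, 147.25, 180, 180, 180, 180].

### API

Orientations are given as [roll, pitch, yaw] about the fixed x, y, z axes, in that order (R = Rz(yaw) Ry(pitch) Rx(roll)).
In Python, from workcell import sensors, grab_frame, job_done, finder gives the robot as it stands.
- The arm moves only by the tool play_rows, never from a script. Its argument "motion" is a list of rows, each a list of 5 numbers: the shift along the world's x, y, z in m, then the turn about the world's z in rad, then the opening, from 0 (shut) to 1 (fully open). In form: [[tx, ty, tz, roll, fingers], ...]. A call has exactly 8 rows; each row is the pose to reach, as a shift and turn from the pose commanded when the call began; what a row does not reach only later rows make up. A row lasts 1/12 s, in which the tool goes at most 41.7 mm and 7.16 degrees, less where a joint would pass 70% of its speed; a pose out of reach is approached as far as the arm can. A call with a gripper value outside its range is refused whole. The fingers move at their own pace and stop on an object; "squeeze" is the grip in N (left out, the last holds). Time passes only in rows, so rows that repeat a pose let the fingers close, or fill a call up. It gives the time, the measured TCP pose, the force and the opening at its end, in the units of the state.
- sensors.state(): the state, without advancing time (a new reading comes with each control period).
- grab_frame(name): name is "scene" or "side" or "wrist"; returns a dict with "img" (400x640x3 uint8, blue, green, red), "fx", "fy", "cx", "cy" (pixels), "rvec" (rotation vector, rad) and "tvec" (3), from world to camera coordinates, as OpenCV has them; the wrist camera has in their place "tool_from_camera" (4x4, takes a point from camera to tool coordinates, whose origin is the TCP and whose axes are the tool frame's). Camera axes: x right, y down, z forward; pixel columns grow to the right and rows downward; lengths in mm; the calibration is good to about 2 mm. The wrist camera is an equidistant fisheye: a pixel r from the principal point sees the ray r / f radians off the axis. A picture is of the moment at which its call begins: read the wrist's pose just before it. There is no depth.
- job_done(): hands the job in, once; it reports no verdict.
Trained networks look in a picture, given as the dict that the camera call returned (one of the last four; its "shot" number tells which), for a name from the list of things; names that differ only in an ending like _2 or _b are one class to them, and where a whole thing is asked for, a point or a joint stands for the part that bears it (a point fixed in the world has none). Each returns a list of dicts, best first, with "conf" (0 to 1); they miss things now and then, are a little off and sometimes report something else, mostly with a low value. They report only what shows in the picture. A call takes as long as a camera call.
- finder.spot_in(picture, label): "point" ([column, row] in pixels, amid what is visible of it).
- finder.spot_point(picture, label): "point" ([column, row] in pixels: a listed point, or the origin of a listed thing).
The state is a dict: "time_s": time; "qpos": joint angles; "qvel": joint speeds; "effort": joint torques, N m; "ee_pos": TCP position; "ee_rot": TCP orientation; "force": force on the tool from outside, world axes, zero at the start; "torque": the same for the moment, N m; "gripper_width": finger opening in mm.
Only numpy, scipy, OpenCV 4.12 (cv2) and the standard library are available. Lean on these libraries where they do the work, as an engineer would, in place of code of your own. Each camera call takes 0.05 s, during which the arm holds its last target.

### The job

Test the friction hinge of the wooden record-care case on the walnut tray: take its ajar lid by the ball knob, raise it to about 50 degrees, let go of it completely and watch for a good second that it stays there by itself. Then take the knob again, swing the lid down without slamming it until it rests on its pads, press it home there with a steady push of about 12 N (never over 25 N) for a good second, and let go, leaving it shut. The case is loose: do not drag or tip it, and leave the other things where they are.

Things in the scene. Friction and masses are not known exactly. Their poses are not given: they have to be found in the camera images.
- tray: walnut pull-out tray that does not move, 290 (x) x 430 (y) mm, board 14 mm thick, 6 mm wide rims on the far and both side edges reaching 26 mm height; origin at the centre of its underside on the cabinet top, z up, front edge (brass strip) faces its -x
- case: loose wooden box on the tray, 170 (x) x 200 (y) x 70 (z) mm without its lid, 1.6 kg, slides or tips if pulled hard; origin at the centre of its underside, z up, its front (knob side) faces its -x. Two rubber-tipped screw pads inside its front corners, 155 mm from the hinge, stand 1 to 20 mm above the rim and carry the shut lid
- lid (a joint): angle in rad of the case's lid (wooden plate 176 x 206 mm, 10 mm thick, 0.30 to 0.42 kg with knob): 0 would be the plate flat on the box's rim, grows as the front edge is raised, end stop at 1.5; starts ajar at 0.24 to 0.38. It shuts on two pads in the case's front corners, at a firm stop somewhere between 0.006 and 0.13 rad that is not measured and has to be felt
- lid_knob (a point): centre of the steel ball knob on the lid, 26 mm diameter, 32 mm above the lid's upper face on a 12 mm stem; turns freely between two fingers. At lid angle 0 it lies 150 mm to the case's -x of the hinge axis and 42 mm above it (z), on the case's middle line, 112 mm above the case's underside; its axes turn with the lid
- lid_hinge (a point): middle of the hinge axis, fixed to the case at 85 mm to its +x and 70 mm above its underside; the axis runs along the case's y; axes as the case's. Dry friction of 0.40 N m carries the lid at any angle; raising it at the knob takes 3 to 5.5 N, swinging it down under 2.5 N until it meets the pads
- clamp: chrome record clamp, turned knob shape 52 mm diameter, 58 mm high, loose on the tray to the left of the case; origin at the centre of its underside; leave alone
- adapter: grey plastic single-record adapter, stepped disc 38 mm diameter, 14 mm high, loose on the tray to the right of the case; origin at the centre of its underside; leave alone
- pot: blue silicone stylus cleaner pot with its clip-on lid on, 66 mm diameter, 34 mm high, on the cabinet top right of the tray; origin at the centre of its underside; leave alone
- ashtray: round glass ashtray, 110 mm diameter, 32 mm high, on the cabinet top left of the tray; origin at the centre of its underside; leave alone

How it is judged:
By the outcome, as a careful person would: the job done as asked, in the order asked, and still so for the second after the job is handed in, with the robot touching nothing.
It also fails if it takes over 72 s, if anything falls off the work surface, if the arm or the gripper's body presses on something with over 40 N, if the wrist force passes 120 N, or if a joint passes its speed limit or range.

## Working session

There is one attempt and no reset: what is moved stays moved. The work goes in short steps, Python scripts to look and compute and a tool call to move; the robot and the scene stay as the last step left them, time stands still between calls to the robot, and variables do not carry over. Pictures are saved under pics/ and viewed, and the job is handed in when it is done.

Besides the shell and the picture viewer there is one more tool, called after "Call:" by a JSON object that holds its "api" and its "payload", one argument or row to a line. play_rows: Moves the arm, as the interface text tells. Its arguments: {"type":"object","properties":{"motion":{"type":"array","items":{"type":"array","items":{"type":"number"}}},"squeeze":{"type":"number"}},"required":["motion"]}

```bash
ls; mkdir -p pics; python3 - <<'E'
from workcell import sensors, grab_frame, finder
import cv2
print(sensors.state())
for n in ["scene","side","wrist"]:
    f=grab_frame(n); cv2.imwrite(f"pics/a_{n}.png",f["img"])
    print(n,{k:v for k,v in f.items() if k!="img"})
    for l in ["lid_knob","lid_hinge","case","tray","clamp","adapter"]:
        print(l,[(r["point"],round(r["conf"],2)) for r in finder.spot_point(f,l)][:2])
E
```

```text
pics
{'time_s': 0.0, 'qpos': array([-7.60318477e+01,  1.83511571e+01,  8.97069564e+01, -1.60337966e-03,
        7.20440758e+01, -1.14637414e+00]), 'qvel': array([-0.03893236,  0.02281115, -0.14191437, -0.010681  , -0.02083034,
       -0.01980042]), 'effort': array([-1.88989805e-03, -4.12464094e+01, -2.31975621e+01,  7.25667877e-02,
        4.55107936e-02, -1.45874487e-04]), 'ee_pos': array([ 149.79458741, -554.61390901,  213.12141109]), 'ee_rot': array([-90.29173152,  89.89779933, 104.82329061]), 'force': array([ 0.58922878,  0.86418624, -0.54055396]), 'torque': array([-0.02222064, -0.02551677, -0.02544278]), 'gripper_width': 91.1135406337373}
scene {'fx': 427.6642422123841, 'fy': 427.6642422123841, 'cx': 322.4516486507249, 'cy': 201.34437464257425, 'rvec': array([ 2.08542225,  0.79761668, -0.39882492]), 'tvec': array([-421.50878993, -131.03352122, 1629.19601448]), 'shot': 1}
lid_knob [([309.3, 190.9], 0.97)]
lid_hinge [([353.5, 226.8], 0.95)]
case [([326.3, 239.4], 0.6)]
tray [([200.2, 314.3], 0.28)]
clamp []
adapter [([323.9, 288.6], 0.54)]
side {'fx': 384.9964087176826, 'fy': 384.
[... 232 characters left out ...]
, 196.9], 0.15)]
lid_hinge [([289.9, 201.3], 0.66)]
case [([317.9, 220.9], 0.71), ([239.6, 344.8], 0.29)]
tray []
clamp [([330.5, 260.0], 0.65)]
adapter []
wrist {'fx': 309.70691628693146, 'fy': 309.70691628693146, 'cx': 322.35356356118257, 'cy': 193.07620617543566, 'tool_from_camera': array([[ 2.34807270e-04, -2.49615370e-01,  9.68345038e-01,
        -1.70176106e+02],
       [ 9.99999807e-01, -4.99014765e-04, -3.71116664e-04,
        -4.98616712e-01],
       [ 5.75854895e-04,  9.68344937e-01,  2.49615205e-01,
        -6.97038783e+01],
       [ 0.00000000e+00,  0.00000000e+00,  0.00000000e+00,
         1.00000000e+00]]), 'shot': 3}
lid_knob []
lid_hinge []
case []
tray []
clamp []
adapter []
```

View pics/a_scene.png

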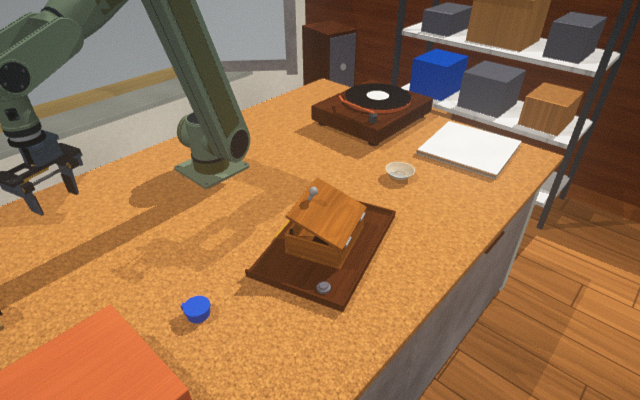

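View pics/a_side.png

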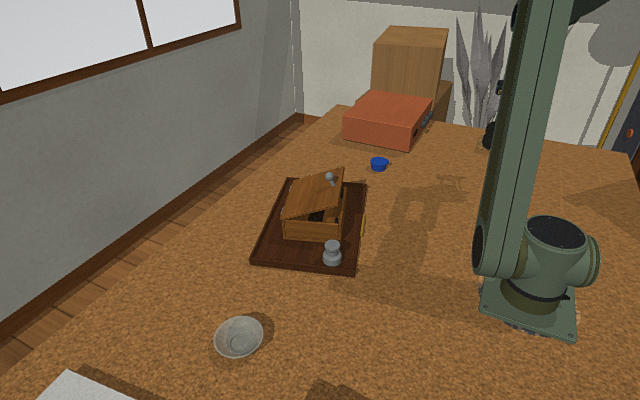

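```bash
cat > h.py <<'E'
import numpy as np, cv2
from workcell import sensors, grab_frame, finder
def P(f):
    R=cv2.Rodrigues(f["rvec"])[0]; K=np.array([[f["fx"],0,f["cx"]],[0,f["fy"],f["cy"]],[0,0,1]])
    return K@np.c_[R,f["tvec"]]
def tri(fs,pts):
    X=cv2.triangulatePoints(P(fs[0]),P(fs[1]),np.array(pts[0],float).reshape(2,1),np.array(pts[1],float).reshape(2,1))[:,0]
    X=X[:3]/X[3]
    e=[np.linalg.norm(proj(f,X)-p) for f,p in zip(fs,pts)]
    return X,e
def proj(f,X):
    x=P(f)@np.append(X,1); return x[:2]/x[2]
E
python3 - <<'E'
from h import *
a=grab_frame("scene");b=grab_frame("side")
for l in ["lid_knob","lid_hinge","case"]:
    p=[finder.spot_point(f,l) for f in (a,b)]
    p=[q[0]["point"] for q in p]
    print(l,p,tri((a,b),p))
for f,n in((a,"scene"),(b,"side")):
    im=f["img"]; c=(330,230) if n=="scene" else (310,220)
    cr=im[c[1]-100:c[1]+100,c[0]-130:c[0]+130]
    cv2.imwrite(f"pics/b_{n}.png",cv2.resize(cr,None,fx=3,fy=3,interpolation=cv2.INTER_CUBIC))
E
```

```text
lid_knob [[310.7, 191.9], [329.2, 173.3]] (array([570.46133132, -55.37345188, 180.15799549]), [np.float64(0.2024180312080182), np.float64(0.23852132267397505)])
lid_hinge [[350.0, 224.8], [291.9, 199.9]] (array([672.06249237,  -3.93722014,  87.25999379]), [np.float64(0.2222457904505521), np.float64(0.25764353864556766)])
case [[325.3, 239.7], [314.4, 218.3]] (array([610.54402992, -36.46133029,  15.59203143]), [np.float64(0.46766590582883116), np.float64(0.544441777070261)])
```

View pics/b_scene.png

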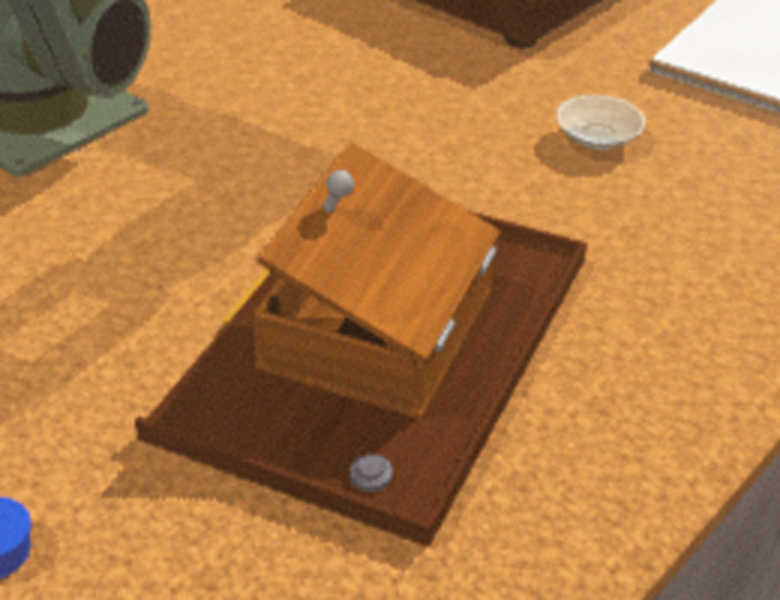

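View pics/b_side.png

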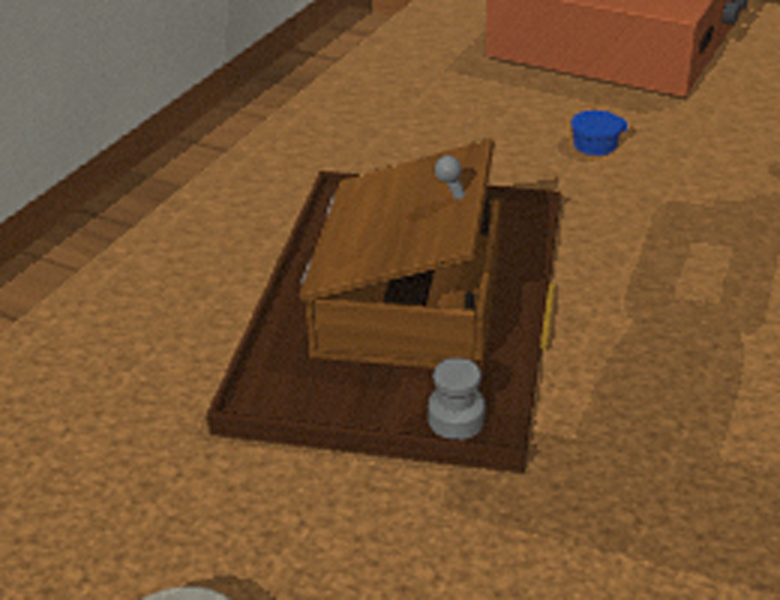

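```bash
cat >> h.py <<'E'
from scipy.spatial.transform import Rotation as Ro
def toolR(s): return Ro.from_euler('xyz',s["ee_rot"],degrees=True).as_matrix()
E
python3 - <<'E'
from h import *
s=sensors.state(); print(toolR(s).round(3)); y=toolR(s)[:,1]; print("jaw axis ang",np.degrees(np.arctan2(y[1],y[0])))
E
```

```text
[[ 0.     0.261 -0.965]
 [-0.    -0.965 -0.261]
 [-1.     0.     0.   ]]
jaw axis ang -74.88540719830581
```

```bash
cat > fit.py <<'E'
from h import *
from scipy.optimize import least_squares
def case2w(p,c):
    x,y,yaw=p[:3]; R=Ro.from_euler('z',yaw).as_matrix(); return R@np.array(c)+[x,y,14]
def lid2case(th,b,c): # c: (dist from hinge fwd, y, height above underside)
    d,y,h=c; return [85-d*np.cos(th)+h*np.sin(th),y,70+d*np.sin(th)+h*np.cos(th)]
def fit(fa,fb,obs,p0):
    def res(p):
        r=[]
        for cam,kind,c,uv,w in obs:
            f=fa if cam=="a" else fb
            X=case2w(p,c if kind=="c" else lid2case(p[3],p[4],(c[0]+(p[4] if kind=="l" else 0),c[1],c[2])))
            r+=list(w*(proj(f,X)-uv))
        r.append((p[4]-0)/3.)
        return np.array(r)
    s=least_squares(res,p0,loss="soft_l1"); return s.x,res(s.x),s
E
python3 - <<'E'
from fit import *
a=grab_frame("scene");b=grab_frame("side")
A=lambda u,v:np.array([(u+.5)/3-.5+200,(v+.5)/3-.5+130])
B=lambda u,v:np.array([(u+.5)/3-.5+180,(v+.5)/3-.5+120])
# lid 'l' dist includes offset p[4] (negative = behind hinge)
obs=[("a","k",(150,0,42),A(340,184),3),("b","k",(150,0,42),B(448,168),3),
("a","l",(176,103,10),A(352,144),1),("a","l",(176,-103,10),A(260,260),1),("a","l",(0,103,10),A(499,232),1),("a","l",(0,-103,0),A(429,356),1),
("a","c",(-85,-100,0),A(258,368),1),("a","c",(85,-100,0),A(418,414),1),
("b","l",(176,-103,10),B(491,141),1),("b","l",(0,103,0),B(304,296),1),("b","l",(176,103,0),B(472,263),1),
("b","c",(-85,100,0),B(480,363),1),("b","c",(85,100,0),B(312,357),1)]
p,r,s=fit(a,b,obs,[610,-36,np.radians(27),.35,0])
print(p,np.degrees(p[2])); print(r[:-1].reshape(-1,2).round(1).tolist())
print("knob",case2w(p,lid2case(p[3],0,(150,0,42))),"hinge",case2w(p,[85,0,70]))
E
```

```text
[ 6.05710864e+02 -3.25276029e+01  3.33860378e-01  3.66484077e-01
 -3.53851218e+00] 19.128790602513313
[[-1.1, 0.2], [-0.7, 0.9], [-0.4, -1.0], [-0.3, -0.9], [1.1, -1.0], [-0.9, 3.2], [-0.8, 0.1], [1.2, 1.3], [-0.7, -1.2], [-1.3, 2.2], [0.9, -0.9], [0.5, 2.3], [-1.2, -0.3]]
knob [567.93000462 -45.63166307 176.96118755] hinge [686.01753523  -4.67372459  84.        ]
```

Call:
{"api": "play_rows", "payload": {
  "motion": [
    [0.01, 0.012, 0.03, 0, 1],
    [0.03, 0.036, 0.057, 0.01, 1],
    [0.055, 0.067, 0.057, 0.02, 1],
    [0.08, 0.097, 0.057, 0.03, 1],
    [0.105, 0.127, 0.057, 0.04, 1],
    [0.13, 0.158, 0.057, 0.05, 1],
    [0.155, 0.189, 0.057, 0.06, 1],
    [0.18, 0.219, 0.057, 0.07, 1]
  ]
}}

```text
time_s: 2.22
ee_pos: [330.7, -334.4, 271.2]
ee_rot: [119.3, 90.0, -41.5]
force: [0.4, -0.7, -0.1]
gripper_width: 91.4
```

Call:
{"api": "play_rows", "payload": {
  "motion": [
    [0.026, 0.031, 0, 0, 1],
    [0.052, 0.063, 0, 0, 1],
    [0.078, 0.095, 0, 0, 1],
    [0.104, 0.127, 0, 0, 1],
    [0.13, 0.158, 0, 0, 1],
    [0.156, 0.19, 0, 0, 1],
    [0.182, 0.222, 0, 0, 1],
    [0.2, 0.244, 0, 0, 1]
  ]
}}

```text
time_s: 2.88
ee_pos: [531.7, -89.1, 271.0]
ee_rot: [-160.2, 89.9, 39.1]
force: [-0.2, -0.6, -0.6]
gripper_width: 91.5
```

Call:
{"api": "play_rows", "payload": {
  "motion": [
    [0.015, 0.019, 0, 0, 1],
    [0.03, 0.037, 0, 0, 1],
    [0.038, 0.046, 0, 0, 1],
    [0.038, 0.046, 0, 0, 1],
    [0.038, 0.046, 0, 0, 1],
    [0.038, 0.046, 0, 0, 1],
    [0.038, 0.046, 0, 0, 1],
    [0.038, 0.046, 0, 0, 1]
  ]
}}

```text
time_s: 3.55
ee_pos: [567.3, -47.2, 271.3]
ee_rot: [93.3, 90.0, -67.7]
force: [0.1, 0.5, -0.6]
gripper_width: 91.2
```

```bash
cat >> h.py <<'E'
def wray(f,s,uv):
    d=np.array([uv[0]-f["cx"],uv[1]-f["cy"]])/f["fx"]; r=np.hypot(*d)
    c=np.array([d[0]*np.sin(r)/r,d[1]*np.sin(r)/r,np.cos(r)]) if r>1e-9 else np.array([0,0,1.])
    T=f["tool_from_camera"]; R=toolR(s)
    return s["ee_pos"]+R@T[:3,3], R@T[:3,:3]@c
def wproj(f,s,X):
    T=f["tool_from_camera"]; R=toolR(s)
    c=T[:3,:3].T@(R.T@(np.array(X)-s["ee_pos"])-T[:3,3]); r=np.arctan2(np.hypot(c[0],c[1]),c[2])
    u=c[:2]/np.hypot(c[0],c[1])*r*f["fx"]; return u+[f["cx"],f["cy"]]
def zcut(ray,z): o,d=ray; return o+d*(z-o[2])/d[2]
E
python3 - <<'E'
from h import *
s=sensors.state(); f=grab_frame("wrist"); cv2.imwrite("pics/c_w.png",f["img"])
print(s["time_s"],s["ee_pos"],s["force"],s["torque"])
for l in("lid_knob","lid_hinge","case"):
    for r in finder.spot_point(f,l)[:1]: print(l,r, zcut(wray(f,s,r["point"]),dict(lid_knob=177,lid_hinge=84,case=14)[l]))
E
```

```text
3.55 [567.29217518 -47.17501678 271.28596997] [ 0.05929645  0.52567142 -0.56031946] [-0.01185057  0.03048604  0.03871812]
lid_knob {'point': [318.2, 194.4], 'conf': 0.63} [566.25268905 -43.0312643  177.        ]
lid_hinge {'point': [319.4, 68.2], 'conf': 0.61} [683.36208343  -3.03712443  84.        ]
case {'point': [319.0, 136.2], 'conf': 0.87} [603.77360274 -29.13360098  14.        ]
```

View pics/c_w.png

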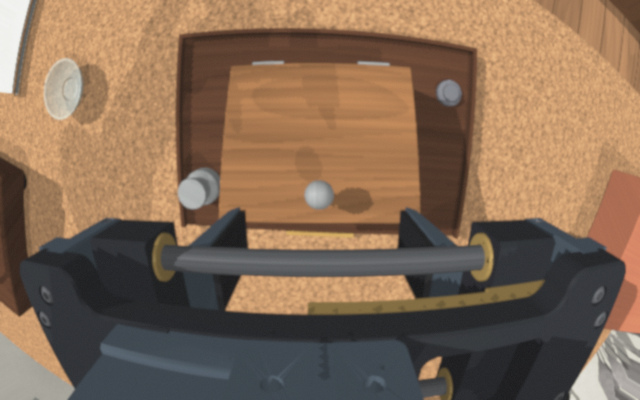

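```bash
python3 - <<'E'
from fit import *
import cv2
s=sensors.state(); y=toolR(s)[:,1]; print("jaw",np.degrees(np.arctan2(y[1],y[0])))
w=grab_frame("wrist"); im=w["img"][30:250,170:480]; cv2.imwrite("pics/c_w2.png",cv2.resize(im,None,fx=2.5,fy=2.5,interpolation=cv2.INTER_CUBIC))
a=grab_frame("scene");b=grab_frame("side")
A=lambda u,v:np.array([(u+.5)/3-.5+200,(v+.5)/3-.5+130])
B=lambda u,v:np.array([(u+.5)/3-.5+180,(v+.5)/3-.5+120])
obs=[("a","k",(150,0,42),A(340,184),2),("b","k",(150,0,42),B(448,168),2),
("a","l",(176,103,10),A(352,144),1),("a","l",(176,-103,10),A(260,260),1),("a","l",(0,103,10),A(499,232),1),("a","l",(0,-103,0),A(429,356),.5),
("a","c",(-85,-100,0),A(258,368),.5),("a","c",(85,-100,0),A(418,414),.5),
("b","l",(176,-103,10),B(491,141),1),("b","l",(0,103,0),B(304,296),.5),("b","l",(176,103,0),B(472,263),1),
("b","c",(-85,100,0),B(480,363),.5),("b","c",(85,100,0),B(312,357),.5)]
W=[("w","k",(150,0,42),(318.5,194.5),2),("w","l",(0,-103,10),(411,67),1),("w","l",(0,103,10),(232,66),1),("w","l",(176,-103,10),(421,231),1),("w","l",(176,103,10),(218,227),1)]
import fit, h
fp=fit.proj
fit.proj=lambda f,X: wproj(f,s,X) if "tool_from_camera" in f else fp(f,X)
class D: pass
def go(obs,p0,fa,fb):
    def res(p):
        r=[]
        for cam,kind,c,uv,wt in obs:
            f={"a":a,"b":b,"w":w}[cam]
            X=case2w(p,c if kind=="c" else lid2case(p[3],p[4],(c[0]+(p[4] if kind=="l" else 0),c[1],c[2])))
            r+=list(wt*(fit.proj(f,X)-np.array(uv)))
        return np.array(r+[(p[4]+3)/1.])
    return least_squares(res,p0,loss="soft_l1").x,res
for o in (obs,W,obs+W):
    p,res=go(o,[606,-33,.33,.36,0],a,b)
    print(p.round(3),np.degrees(p[2]),"knob",case2w(p,lid2case(p[3],0,(150,0,42))).round(1),"hinge",case2w(p,[85,0,70]).round(1))
    print(res(p)[:-1].reshape(-1,2).round(1).tolist())
E
```

```text
jaw -70.91864737098716
[ 6.06303e+02 -3.26310e+01  3.27000e-01  3.61000e-01 -3.33800e+00] 18.744363839330983 knob [568.  -45.6 176.3] hinge [686.8  -5.3  84. ]
[[-0.7, 0.5], [-0.5, 1.0], [-0.2, -0.8], [-0.5, -0.8], [1.3, -0.7], [-0.6, 1.7], [-0.4, 0.0], [0.5, 0.7], [-0.5, -1.0], [-0.8, 1.0], [0.6, -0.6], [0.0, 1.2], [-0.7, -0.3]]
[ 6.03817e+02 -3.05800e+01  3.22000e-01  3.78000e-01  1.44000e-01] 18.46029408588579 knob [566.9 -42.9 178.4] hinge [684.4  -3.7  84. ]
[[0.5, 0.5], [0.3, 1.0], [-1.7, 0.5], [-0.0, -5.8], [-1.0, -3.9]]
[ 6.04407e+02 -3.05270e+01  3.23000e-01  3.67000e-01 -6.50000e-01] 18.51455407504632 knob [566.6 -43.2 177.1] hinge [685.   -3.5  84. ]
[[-0.3, -1.1], [-0.3, 1.5], [-0.7, -2.0], [-1.3, -2.3], [0.6, -1.7], [-1.1, 1.1], [-0.4, -0.4], [0.4, 0.4], [0.6, -1.0], [-0.4, 1.1], [1.6, -0.5], [0.1, 1.5], [-0.7, 0.0], [1.0, 0.6], [0.3, -0.1], [-1.6, -0.4], [-0.3, -7.0], [-0.2, -4.9]]
```

View pics/c_w2.png

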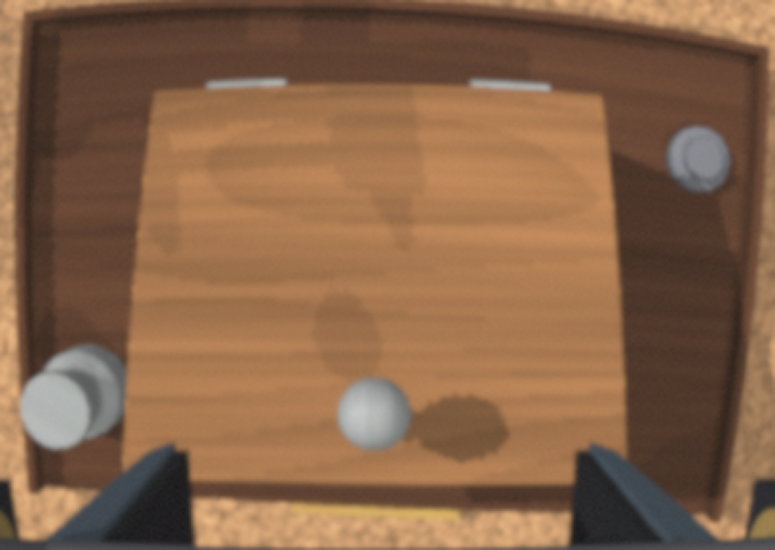

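```bash
python3 - <<'E'
from fit import *
s=sensors.state(); w=grab_frame("wrist")
W=[("k",(150,0,42),(319.2,194.8),2),("l",(0,-103,10),(411,67.8),1),("l",(0,103,10),(231,66.6),1),("l",(176,-103,10),(420.5,224),1),("l",(176,103,10),(219.2,224),1)]
def res(p):
    r=[]
    for kind,c,uv,wt in W:
        X=case2w(p,lid2case(p[3],p[4],(c[0]+(p[4] if kind=="l" else 0),c[1],c[2])))
        r+=list(wt*(wproj(w,s,X)-np.array(uv)))
    return np.array(r+[(p[4]+3)/1.,(p[3]-.365)/.01])
p=least_squares(res,[606,-33,.33,.36,0]).x
print(p.round(3),np.degrees(p[2]),"knob",case2w(p,lid2case(p[3],0,(150,0,42))).round(1),"hinge",case2w(p,[85,0,70]).round(1))
print(res(p).round(1).tolist())
E
```

```text
[ 6.04085e+02 -3.05140e+01  3.28000e-01  3.68000e-01 -8.33000e-01] 18.783443806347183 knob [566.4 -43.3 177.2] hinge [684.6  -3.1  84. ]
[0.3, 1.1, 0.2, -1.0, -0.7, -0.4, 0.7, -0.1, -0.9, -1.2, 2.2, 0.3]
```

Call:
{"api": "play_rows", "payload": {
  "motion": [
    [-0.001, 0.004, -0.015, 0, 1],
    [-0.001, 0.004, -0.035, 0, 1],
    [-0.001, 0.004, -0.055, 0, 1],
    [-0.001, 0.004, -0.07, 0, 1],
    [-0.001, 0.004, -0.075, 0, 1],
    [-0.001, 0.004, -0.075, 0, 1],
    [-0.001, 0.004, -0.075, 0, 1],
    [-0.001, 0.004, -0.075, 0, 1]
  ]
}}

```text
time_s: 4.62
ee_pos: [567.7, -42.2, 197.2]
ee_rot: [153.8, 89.9, -7.0]
force: [-0.5, -0.3, 0.4]
gripper_width: 91.1
```

```bash
python3 - <<'E'
from h import *
s=sensors.state(); f=grab_frame("wrist"); cv2.imwrite("pics/d_w.png",f["img"])
print(s["time_s"],s["ee_pos"],s["force"])
for r in finder.spot_point(f,"lid_knob")[:1]: print(r, zcut(wray(f,s,r["point"]),177))
print(wproj(f,s,[566.4,-43.3,177]), wproj(f,s,s["ee_pos"]+[0,0,19]))
E
```

```text
4.6167 [567.74839918 -42.1959339  197.21630886] [-0.45834944 -0.31675718  0.43841596]
{'point': [324.6, 227.8], 'conf': 0.91} [565.35754798 -43.96082434 177.        ]
[324.17162571 226.08948703] [323.51506898 248.73744209]
```

View pics/d_w.png

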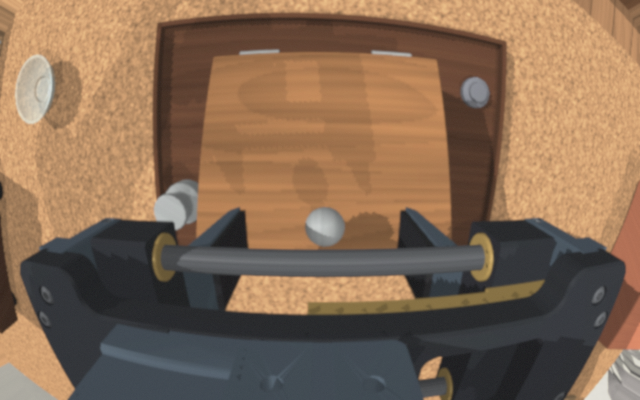

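Call:
{"api": "play_rows", "payload": {
  "motion": [
    [-0.002, -0.001, -0.01, 0, 1],
    [-0.002, -0.001, -0.02, 0, 1],
    [-0.002, -0.001, -0.03, 0, 1],
    [-0.002, -0.001, -0.036, 0, 1],
    [-0.002, -0.001, -0.039, 0, 0.8],
    [-0.002, -0.001, -0.039, 0, 0.7],
    [-0.002, -0.001, -0.039, 0, 0.6],
    [-0.002, -0.001, -0.039, 0, 0.5]
  ],
  "squeeze": 3
}}

```text
time_s: 5.38
ee_pos: [565.3, -43.1, 157.3]
ee_rot: [151.5, 90.0, -9.4]
force: [-0.5, 0.6, -0.1]
gripper_width: 67.2
```

```bash
cat > look.py <<'E'
import sys
from h import *
n=sys.argv[1]
s=sensors.state(); f=grab_frame("wrist"); cv2.imwrite(f"pics/{n}_w.png",f["img"])
for c in sys.argv[2:]:
    g=grab_frame(c); cr=g["img"][100:300,200:460]; cv2.imwrite(f"pics/{n}_{c}.png",cv2.resize(cr,None,fx=3,fy=3,interpolation=cv2.INTER_CUBIC))
print(s["time_s"],s["ee_pos"].round(2),s["force"].round(2),s["gripper_width"],[ (r["point"],round(r["conf"],2)) for r in finder.spot_point(f,"lid_knob")[:1]], "grasp px",wproj(f,s,s["ee_pos"]+[0,0,19]).round(1))
E
python3 look.py e
```

```text
5.3833 [565.31 -43.13 157.28] [-0.54  0.58 -0.13] 67.15395001161441 [([324.7, 249.7], 0.57)] grasp px [323.5 248.8]
```

View pics/e_w.png

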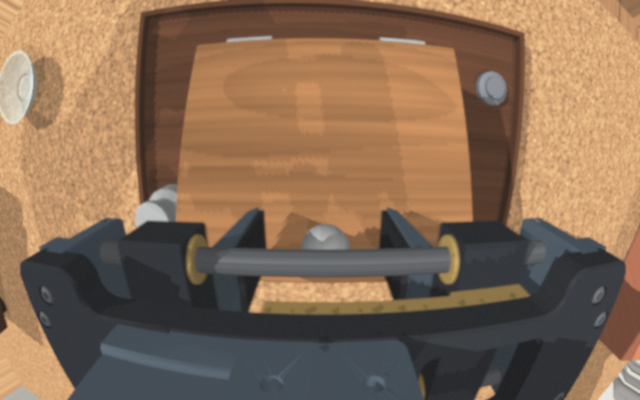

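Call:
{"api": "play_rows", "payload": {
  "motion": [
    [0.0, -0.0005, 0, 0, 0.45],
    [0.0, -0.0005, 0, 0, 0.4],
    [0.0, -0.0005, 0, 0, 0.36],
    [0.0, -0.0005, 0, 0, 0.34],
    [0.0, -0.0005, 0, 0, 0.32],
    [0.0, -0.0005, 0, 0, 0.31],
    [0.0, -0.0005, 0, 0, 0.3],
    [0.0, -0.0005, 0, 0, 0.29]
  ],
  "squeeze": 3
}}

```text
time_s: 6.15
ee_pos: [565.1, -44.1, 157.0]
ee_rot: [96.8, 89.9, -64.0]
force: [-0.1, -1.4, 0.1]
gripper_width: 26.4
```

Call:
{"api": "play_rows", "payload": {
  "motion": [
    [0, 0, 0, 0, 0.28],
    [0, 0, 0, 0, 0.27],
    [0, 0, 0, 0, 0.26],
    [0, 0, 0, 0, 0.24],
    [0, 0, 0, 0, 0.22],
    [0, 0, 0, 0, 0.2],
    [0, 0, 0, 0, 0.2],
    [0, 0, 0, 0, 0.2]
  ],
  "squeeze": 3
}}

```text
time_s: 6.82
ee_pos: [565.2, -44.4, 157.0]
ee_rot: [95.9, 89.9, -65.0]
force: [0.1, -5.6, -0.7]
gripper_width: 25.4
```

```bash
python3 look.py f side; python3 -c "
from h import *
print([sensors.state()['force'].round(2)])"
```

```text
6.8167 [565.24 -44.43 157.03] [ 0.08 -5.6  -0.72] 25.3926008417567 [([320.9, 246.6], 0.77)] grasp px [323.5 248.8]
[array([ 1.64, -5.49,  0.44])]
```

View pics/f_side.png

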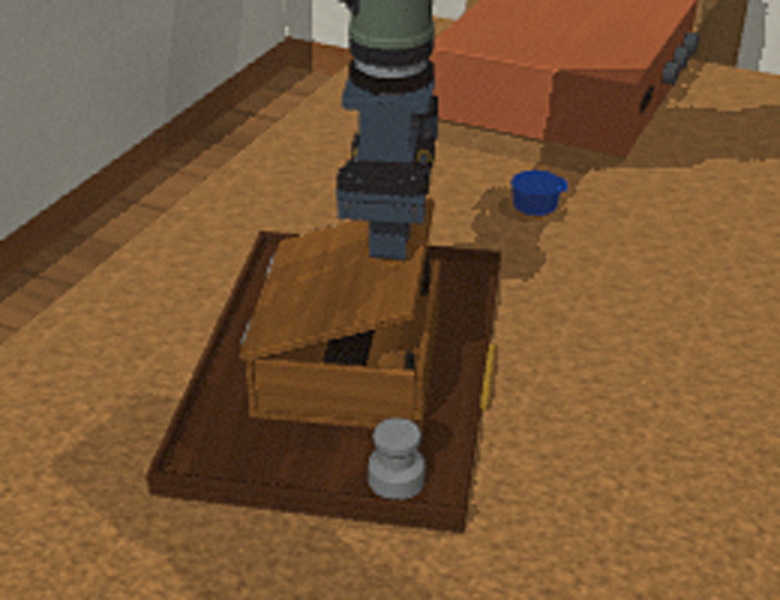

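Call:
{"api": "play_rows", "payload": {
  "motion": [
    [0.0001, -0.0003, 0, 0, 0.2],
    [0.0002, -0.0005, 0, 0, 0.2],
    [0.0002, -0.0005, 0, 0, 0.2],
    [0.0002, -0.0005, 0, 0, 0.2],
    [0.0002, -0.0005, 0, 0, 0.2],
    [0.0002, -0.0005, 0, 0, 0.2],
    [0.0002, -0.0005, 0, 0, 0.2],
    [0.0002, -0.0005, 0, 0, 0.2]
  ],
  "squeeze": 3
}}

```text
time_s: 7.63
ee_pos: [565.2, -44.4, 157.0]
ee_rot: [90.1, 90.0, -70.8]
force: [1.2, -5.3, -0.7]
gripper_width: 25.4
```

Call:
{"api": "play_rows", "payload": {
  "motion": [
    [0.0002, -0.0005, 0, 0, 0.2],
    [0.0003, -0.001, 0, 0, 0.2],
    [0.0005, -0.0015, 0, 0, 0.2],
    [0.0005, -0.0015, 0, 0, 0.2],
    [0.0005, -0.0015, 0, 0, 0.2],
    [0.0005, -0.0015, 0, 0, 0.2],
    [0.0005, -0.0015, 0, 0, 0.2],
    [0.0005, -0.0015, 0, 0, 0.2]
  ],
  "squeeze": 3
}}

```text
time_s: 8.3
ee_pos: [565.3, -44.7, 156.9]
ee_rot: [-83.8, 89.9, 115.3]
force: [-1.4, 4.0, 0.7]
gripper_width: 25.5
```

```bash
python3 look.py g 
```

```text
8.3 [565.28 -44.69 156.92] [-1.36  3.98  0.69] 25.51654160687584 [([321.2, 248.5], 0.75)] grasp px [323.4 248.8]
```

Call:
{"api": "play_rows", "payload": {
  "motion": [
    [-0.0002, 0.0006, 0, 0, 0.2],
    [-0.0002, 0.0006, 0, 0, 0.2],
    [-0.0002, 0.0006, 0, 0, 0.2],
    [-0.0002, 0.0006, 0, 0, 0.2],
    [-0.0002, 0.0006, 0, 0, 0.2],
    [-0.0002, 0.0006, 0, 0, 0.2],
    [-0.0002, 0.0006, 0, 0, 0.2],
    [-0.0002, 0.0006, 0, 0, 0.2]
  ],
  "squeeze": 20
}}

```text
time_s: 9.07
ee_pos: [565.2, -44.7, 156.9]
ee_rot: [-75.1, 90.0, 124.1]
force: [-0.7, 5.4, 0.9]
gripper_width: 24.2
```

```bash
python3 -c "
import numpy as np
phi0=np.arctan2(42,150);r=np.hypot(42,150)
u=np.array([np.cos(np.radians(18.8)),np.sin(np.radians(18.8))])
for th0 in (.36,):
  for a in np.arange(th0,.93,.0409):
    h=r*(np.cos(phi0+th0)-np.cos(phi0+a)); print(round(np.degrees(a),1),(h*u).round(1),round(r*(np.sin(phi0+a)-np.sin(phi0+th0)),1))
"
```

```text
20.6 [0. 0.] 0.0
23.0 [3.7 1.2] 5.1
25.3 [7.5 2.6] 10.0
27.7 [11.6  3.9] 14.7
30.0 [15.8  5.4] 19.2
32.3 [20.2  6.9] 23.6
34.7 [24.8  8.4] 27.8
37.0 [29.5 10. ] 31.7
39.4 [34.3 11.7] 35.5
41.7 [39.4 13.4] 39.0
44.1 [44.5 15.1] 42.3
46.4 [49.8 16.9] 45.4
48.7 [55.1 18.8] 48.3
51.1 [60.6 20.6] 51.0
```

Call:
{"api": "play_rows", "payload": {
  "motion": [
    [-0.0002, 0.0006, 0, 0, 0.2],
    [-0.0002, 0.0006, 0, 0, 0.2],
    [-0.0002, 0.0006, 0, 0, 0.2],
    [-0.0002, 0.0006, 0, 0, 0.2],
    [-0.0002, 0.0006, 0, 0, 0.2],
    [-0.0002, 0.0006, 0, 0, 0.2],
    [-0.0002, 0.0006, 0, 0, 0.2],
    [-0.0002, 0.0006, 0, 0, 0.2]
  ]
}}

```text
time_s: 9.73
ee_pos: [565.2, -44.7, 156.9]
ee_rot: [68.1, 90.0, -92.7]
force: [-1.8, 0.9, -0.6]
gripper_width: 24.8
```

Call:
{"api": "play_rows", "payload": {
  "motion": [
    [0.0009, 0.0003, 0.0013, 0, 0.2],
    [0.0018, 0.0006, 0.0026, 0, 0.2],
    [0.0027, 0.0009, 0.0038, 0, 0.2],
    [0.0037, 0.0012, 0.0051, 0, 0.2],
    [0.0046, 0.0016, 0.0064, 0, 0.2],
    [0.0056, 0.0019, 0.0076, 0, 0.2],
    [0.0066, 0.0022, 0.0088, 0, 0.2],
    [0.0075, 0.0026, 0.01, 0, 0.2]
  ]
}}

```text
time_s: 10.4
ee_pos: [573.0, -42.0, 166.9]
ee_rot: [104.2, 90.0, -56.7]
force: [1.0, -0.6, -6.7]
gripper_width: 24.6
```

```bash
python3 look.py i side
```

```text
10.4 [573.02 -42.01 166.95] [ 0.99 -0.63 -6.7 ] 24.6349877159125 [] grasp px [323.5 248.8]
```

View pics/i_side.png

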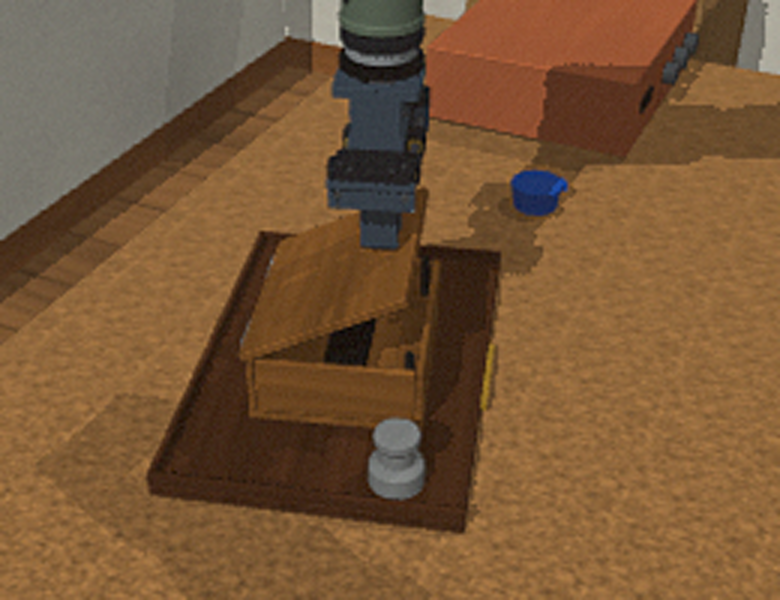

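Call:
{"api": "play_rows", "payload": {
  "motion": [
    [0.0025, 0.0008, 0.002, 0, 0.2],
    [0.0046, 0.0015, 0.0043, 0, 0.2],
    [0.0066, 0.0022, 0.0066, 0, 0.2],
    [0.0088, 0.003, 0.0088, 0, 0.2],
    [0.011, 0.0037, 0.011, 0, 0.2],
    [0.0132, 0.0045, 0.0132, 0, 0.2],
    [0.0155, 0.0052, 0.0153, 0, 0.2],
    [0.0178, 0.006, 0.0174, 0, 0.2]
  ]
}}

```text
time_s: 11.22
ee_pos: [590.8, -36.0, 184.6]
ee_rot: [84.3, 90.0, -76.6]
force: [0.2, -3.7, -5.7]
gripper_width: 24.3
```

```bash
cat > fr.py <<'E'
from h import *
from fit import *
s=sensors.state(); u=np.array([np.cos(np.radians(18.8)),np.sin(np.radians(18.8))]); v=np.array([u[1],-u[0]])
H=np.array([684.6,-3.1]); d=(H-s["ee_pos"][:2])@u; z=s["ee_pos"][2]+19-84
phi=np.arctan2(z,d); F=s["force"]; Fu=F[:2]@u; c,sn=np.cos(phi),np.sin(phi)
print("t",s["time_s"],"tcp",s["ee_pos"].round(1),"r",np.hypot(d,z).round(2),"theta",np.degrees(phi-np.arctan2(42,150)).round(1),"F tang(up+)",(Fu*sn+F[2]*c).round(2),"rad(out+)",(-Fu*c+F[2]*sn).round(2),"lat(tool y+)",(F[:2]@v).round(2),"F",F.round(1),"w",round(s["gripper_width"],1))
E
python3 fr.py
```

```text
t 11.2167 tcp [590.8 -36.  184.6] r 155.52 theta 34.6 F tang(up+) -4.43 rad(out+) -3.76 lat(tool y+) 3.56 F [ 0.2 -3.7 -5.7] w 24.3
```

Call:
{"api": "play_rows", "payload": {
  "motion": [
    [0.0027, 0.0006, 0.0016, 0, 0.2],
    [0.0052, 0.0013, 0.0034, 0, 0.2],
    [0.0075, 0.0022, 0.0053, 0, 0.2],
    [0.01, 0.003, 0.0072, 0, 0.2],
    [0.0125, 0.0039, 0.009, 0, 0.2],
    [0.0151, 0.0047, 0.0107, 0, 0.2],
    [0.0176, 0.0056, 0.0124, 0, 0.2],
    [0.0202, 0.0064, 0.014, 0, 0.2]
  ]
}}

```text
time_s: 11.88
ee_pos: [610.9, -29.2, 198.7]
ee_rot: [-110.6, 90.0, 88.5]
force: [-3.8, -1.1, 0.1]
gripper_width: 24.5
```

```bash
python3 fr.py
```

```text
t 11.8833 tcp [610.9 -29.2 198.7] r 154.83 theta 44.0 F tang(up+) -3.39 rad(out+) 2.08 lat(tool y+) -0.22 F [-3.8 -1.1  0.1] w 24.5
```

Call:
{"api": "play_rows", "payload": {
  "motion": [
    [0.0023, 0.0008, 0.0016, 0, 0.2],
    [0.0047, 0.0016, 0.003, 0, 0.2],
    [0.0072, 0.0025, 0.0044, 0, 0.2],
    [0.0097, 0.0033, 0.0058, 0, 0.2],
    [0.0122, 0.0042, 0.0071, 0, 0.2],
    [0.0147, 0.005, 0.0083, 0, 0.2],
    [0.0147, 0.005, 0.0083, 0, 0.2],
    [0.0147, 0.005, 0.0083, 0, 0.2]
  ]
}}

```text
time_s: 12.55
ee_pos: [626.3, -24.0, 206.7]
ee_rot: [178.7, 89.9, 17.9]
force: [1.4, 0.0, -4.7]
gripper_width: 24.4
```

```bash
python3 fr.py;python3 look.py j side scene
```

```text
t 12.55 tcp [626.3 -24.  206.7] r 154.6 theta 50.7 F tang(up+) -0.69 rad(out+) -4.86 lat(tool y+) 0.44 F [ 1.4  0.  -4.7] w 24.4
12.55 [626.3  -24.04 206.65] [ 1.39  0.01 -4.73] 24.402277320652413 [([321.0, 249.5], 0.58)] grasp px [323.5 248.7]
```

View pics/j_side.png

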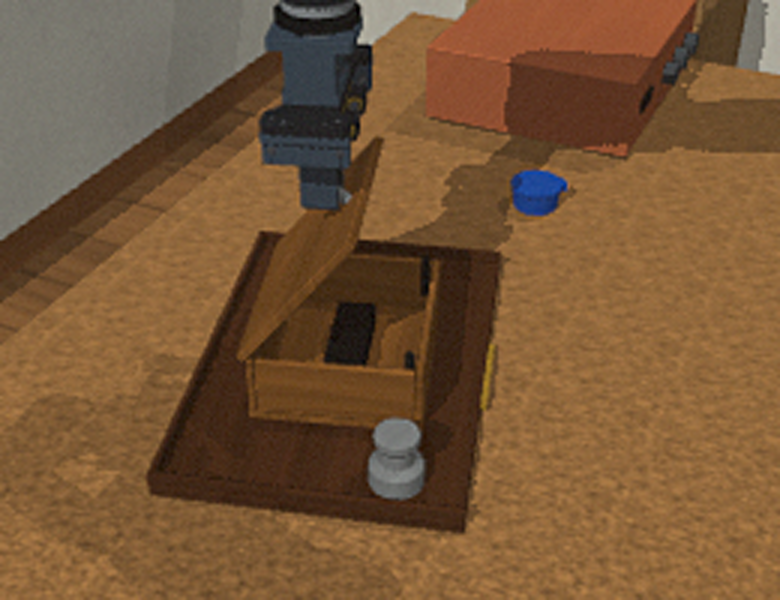

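View pics/j_w.png

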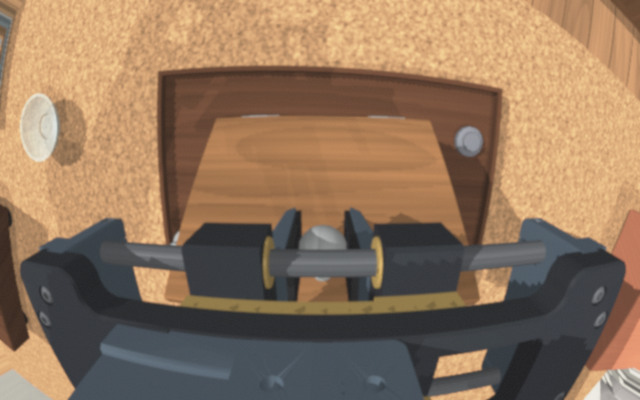

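Call:
{"api": "play_rows", "payload": {
  "motion": [
    [0.0003, 0.0001, -0.0006, 0, 0.2],
    [0.0003, 0.0001, -0.0006, 0, 0.2],
    [0.0003, 0.0001, -0.0006, 0, 0.3],
    [0.0003, 0.0001, -0.0006, 0, 0.4],
    [0.0003, 0.0001, -0.0006, 0, 0.5],
    [0.0003, 0.0001, -0.0006, 0, 0.6],
    [0.0003, 0.0001, -0.0006, 0, 0.7],
    [0.0003, 0.0001, -0.0006, 0, 0.7]
  ]
}}

```text
time_s: 13.42
ee_pos: [625.7, -24.4, 206.3]
ee_rot: [138.3, 90.0, -22.6]
force: [0.5, 1.0, 0.7]
gripper_width: 57.8
```

```bash
python3 fr.py;python3 look.py k side
```

```text
t 13.4167 tcp [625.7 -24.4 206.3] r 154.5 theta 50.5 F tang(up+) 1.05 rad(out+) 0.26 lat(tool y+) -0.81 F [0.5 1.  0.7] w 57.8
13.4167 [625.73 -24.36 206.26] [0.55 1.04 0.66] 57.7644978838814 [([320.9, 246.7], 0.83)] grasp px [323.5 248.8]
```

Call:
{"api": "play_rows", "payload": {
  "motion": [
    [0, 0, 0.01, 0, 0.7],
    [0, 0, 0.02, 0, 0.7],
    [0, 0, 0.03, 0, 0.7],
    [0, 0, 0.04, 0, 0.7],
    [0, 0, 0.045, 0, 0.7],
    [0, 0, 0.045, 0, 0.7],
    [0, 0, 0.045, 0, 0.7],
    [0, 0, 0.045, 0, 0.7]
  ]
}}

```text
time_s: 14.23
ee_pos: [625.4, -24.3, 250.6]
ee_rot: [-16.9, 89.9, -177.8]
force: [0.2, 0.4, -1.5]
gripper_width: 64.0
```

```bash
python3 fr.py;python3 look.py l side
```

```text
t 14.2333 tcp [625.4 -24.3 250.6] r 195.98 theta 55.6 F tang(up+) -0.13 rad(out+) -1.51 lat(tool y+) -0.35 F [ 0.2  0.4 -1.5] w 64.0
14.2333 [625.41 -24.3  250.63] [ 0.23  0.44 -1.48] 63.98010703034661 [([319.7, 218.9], 0.75)] grasp px [323.5 248.8]
```

Call:
{"api": "play_rows", "payload": {
  "motion": [
    [0, 0, 0, 0, 0.7],
    [0, 0, 0, 0, 0.7],
    [0, 0, 0, 0, 0.7],
    [0, 0, 0, 0, 0.7],
    [0, 0, 0, 0, 0.7],
    [0, 0, 0, 0, 0.7],
    [0, 0, 0, 0, 0.7],
    [0, 0, 0, 0, 0.7]
  ]
}}

```text
time_s: 15.05
ee_pos: [625.7, -24.3, 251.1]
ee_rot: [88.5, 90.0, -72.3]
force: [-0.1, -0.0, 0.4]
gripper_width: 64.0
```

Call:
{"api": "play_rows", "payload": {
  "motion": [
    [0, 0, 0, 0, 0.7],
    [0, 0, 0, 0, 0.7],
    [0, 0, 0, 0, 0.7],
    [0, 0, 0, 0, 0.7],
    [0, 0, 0, 0, 0.7],
    [0, 0, 0, 0, 0.7],
    [0, 0, 0, 0, 0.7],
    [0, 0, 0, 0, 0.7]
  ]
}}

```text
time_s: 15.72
ee_pos: [625.7, -24.3, 251.1]
ee_rot: [86.7, 90.0, -74.2]
force: [-0.5, 0.8, -0.1]
gripper_width: 63.8
```

```bash
python3 fr.py;python3 look.py m side scene; python3 - <<'E'
import cv2,numpy as np
a=[cv2.imread(f"pics/{n}_side.png").astype(int) for n in "klm"]
for x,y in((0,1),(1,2)):
    d=np.abs(a[x]-a[y]).max(2); ys,xs=np.where(d[220:]>40); print(len(xs))
# lid front-right tip area
    print((np.abs(a[x]-a[y]).max(2)[130:260,340:400]>40).sum())
E
```

```text
t 15.7167 tcp [625.7 -24.3 251.1] r 196.3 theta 55.8 F tang(up+) -0.23 rad(out+) -0.04 lat(tool y+) -0.91 F [-0.5  0.8 -0.1] w 63.8
15.7167 [625.75 -24.32 251.07] [-0.49  0.79 -0.11] 63.82511115084144 [([321.2, 220.7], 0.85)] grasp px [323.5 248.8]
275
677
2
0
```

View pics/m_side.png

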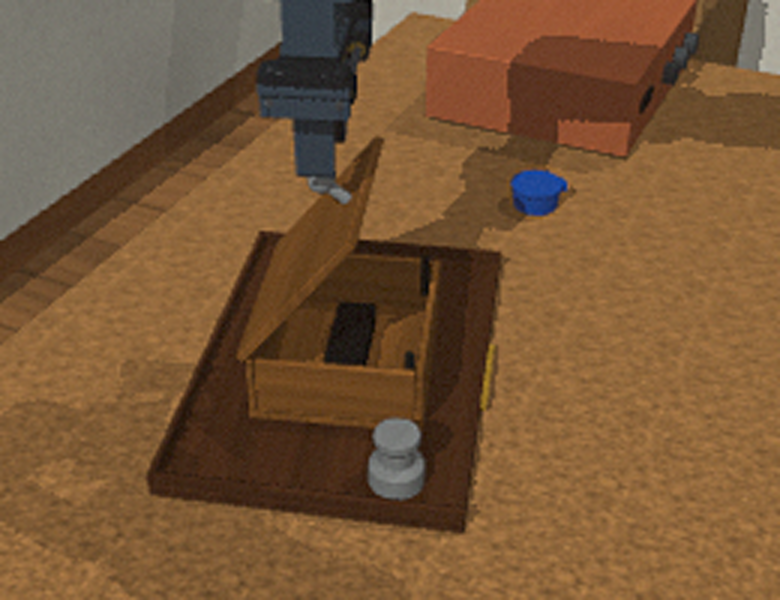

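View pics/m_w.png

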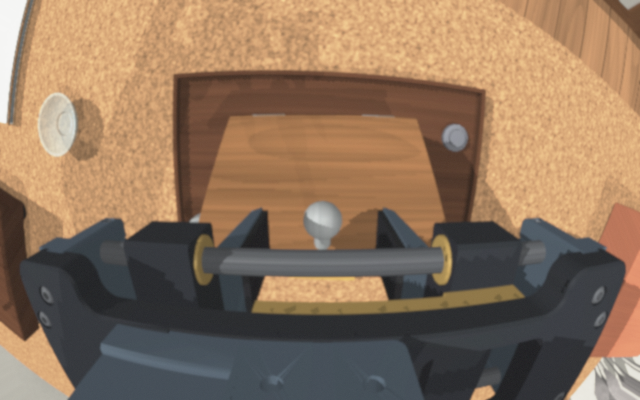

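Call:
{"api": "play_rows", "payload": {
  "motion": [
    [0, 0, -0.01, 0, 0.7],
    [0, 0, -0.02, 0, 0.7],
    [0, 0, -0.03, 0, 0.7],
    [0, 0, -0.04, 0, 0.6],
    [0, 0, -0.045, 0, 0.5],
    [0, 0, -0.045, 0, 0.42],
    [0, 0, -0.045, 0, 0.37],
    [0, 0, -0.045, 0, 0.34]
  ],
  "squeeze": 3
}}

```text
time_s: 16.58
ee_pos: [626.1, -24.3, 206.5]
ee_rot: [153.0, 89.9, -7.9]
force: [0.4, -0.5, -0.1]
gripper_width: 33.6
```

Call:
{"api": "play_rows", "payload": {
  "motion": [
    [0, 0, 0, 0, 0.32],
    [0, 0, 0, 0, 0.31],
    [0, 0, 0, 0, 0.3],
    [0, 0, 0, 0, 0.29],
    [0, 0, 0, 0, 0.27],
    [0, 0, 0, 0, 0.25],
    [0, 0, 0, 0, 0.2],
    [0, 0, 0, 0, 0.2]
  ],
  "squeeze": 3
}}

```text
time_s: 17.25
ee_pos: [625.8, -24.2, 206.3]
ee_rot: [161.8, 90.0, 0.9]
force: [-1.0, 0.6, 2.8]
gripper_width: 25.3
```

```bash
python3 fr.py;python3 look.py n
```

```text
t 17.25 tcp [625.8 -24.2 206.3] r 154.51 theta 50.5 F tang(up+) 0.43 rad(out+) 2.87 lat(tool y+) -0.95 F [-1.   0.6  2.8] w 25.3
17.25 [625.8  -24.24 206.31] [-1.03  0.65  2.8 ] 25.339947895952537 [([319.0, 246.5], 0.98)] grasp px [323.5 248.8]
```

```bash
python3 -c "
import numpy as np
phi0=np.degrees(np.arctan2(42,150));r=np.hypot(42,150);R=np.radians
u=np.array([np.cos(R(18.8)),np.sin(R(18.8))])
def seg(a,b,n=8):
  out=[]
  for k in range(1,n+1):
    t=a+(b-a)*k/n; h=r*(np.cos(R(phi0+a))-np.cos(R(phi0+t))); z=r*(np.sin(R(phi0+t))-np.sin(R(phi0+a)))
    out.append([round(h*u[0]/1000,4),round(h*u[1]/1000,4),round(z/1000,4),0,0.2])
  print(a,b,out)
for a,b in((50.5,41),(41,32),(32,23),(23,16),(16,11),(11,7)): seg(a,b)
"
```

```text
50.5 41 [[np.float64(-0.0028), np.float64(-0.0009), np.float64(-0.0013), 0, 0.2], [np.float64(-0.0055), np.float64(-0.0019), np.float64(-0.0027), 0, 0.2], [np.float64(-0.0083), np.float64(-0.0028), np.float64(-0.0042), 0, 0.2], [np.float64(-0.011), np.float64(-0.0037), np.float64(-0.0057), 0, 0.2], [np.float64(-0.0136), np.float64(-0.0046), np.float64(-0.0073), 0, 0.2], [np.float64(-0.0163), np.float64(-0.0055), np.float64(-0.0089), 0, 0.2], [np.float64(-0.0189), np.float64(-0.0064), np.float64(-0.0106), 0, 0.2], [np.float64(-0.0214), np.float64(-0.0073), np.float64(-0.0124), 0, 0.2]]
41 32 [[np.float64(-0.0024), np.float64(-0.0008), np.float64(-0.0017), 0, 0.2], [np.float64(-0.0048), np.float64(-0.0016), np.float64(-0.0035), 0, 0.2], [np.float64(-0.0071), np.float64(-0.0024), np.float64(-0.0053), 0, 0.2], [np.float64(-0.0094), np.float64(-0.0032), np.float64(-0.0071), 0, 0.2], [np.float64(-0.0117), np.float64(-0.004), np.float64(-0.009), 0, 0.2], [np.float64(-0.0139), np.float64(-0.0047), np.float64(-0.011), 0, 0.2], [np.float64(-0.0161), np.float64(-0.0055), np.float64(-0.013), 0, 
[... 1738 characters left out ...]
.0019), np.float64(-0.0104), 0, 0.2], [np.float64(-0.0063), np.float64(-0.0021), np.float64(-0.0119), 0, 0.2]]
11 7 [[np.float64(-0.0006), np.float64(-0.0002), np.float64(-0.0012), 0, 0.2], [np.float64(-0.0011), np.float64(-0.0004), np.float64(-0.0024), 0, 0.2], [np.float64(-0.0017), np.float64(-0.0006), np.float64(-0.0037), 0, 0.2], [np.float64(-0.0022), np.float64(-0.0008), np.float64(-0.0049), 0, 0.2], [np.float64(-0.0028), np.float64(-0.0009), np.float64(-0.0061), 0, 0.2], [np.float64(-0.0033), np.float64(-0.0011), np.float64(-0.0074), 0, 0.2], [np.float64(-0.0038), np.float64(-0.0013), np.float64(-0.0086), 0, 0.2], [np.float64(-0.0043), np.float64(-0.0015), np.float64(-0.0099), 0, 0.2]]
```

Call:
{"api": "play_rows", "payload": {
  "motion": [
    [0, 0, 0, 0, 0.2],
    [0, 0, 0, 0, 0.2],
    [0, 0, 0, 0, 0.2],
    [0, 0, 0, 0, 0.2],
    [0, 0, 0, 0, 0.2],
    [0, 0, 0, 0, 0.2],
    [0, 0, 0, 0, 0.2],
    [0, 0, 0, 0, 0.2]
  ],
  "squeeze": 20
}}

```text
time_s: 18.02
ee_pos: [625.8, -24.2, 206.3]
ee_rot: [164.1, 90.0, 3.2]
force: [-0.7, -1.2, 4.5]
gripper_width: 24.8
```

```bash
python3 fr.py
```

```text
t 18.0167 tcp [625.8 -24.2 206.3] r 154.49 theta 50.5 F tang(up+) 0.82 rad(out+) 4.51 lat(tool y+) 0.91 F [-0.7 -1.2  4.5] w 24.8
```

Call:
{"api": "play_rows", "payload": {
  "motion": [
    [-0.0028, -0.0009, -0.001, 0, 0.2],
    [-0.0057, -0.002, -0.0023, 0, 0.2],
    [-0.0085, -0.0029, -0.0037, 0, 0.2],
    [-0.0112, -0.0038, -0.0052, 0, 0.2],
    [-0.0138, -0.0047, -0.0068, 0, 0.2],
    [-0.0165, -0.0056, -0.0085, 0, 0.2],
    [-0.0191, -0.0065, -0.0102, 0, 0.2],
    [-0.0216, -0.0073, -0.012, 0, 0.2]
  ]
}}

```text
time_s: 18.68
ee_pos: [603.6, -31.7, 193.9]
ee_rot: [-9.3, 90.0, -170.2]
force: [-0.7, 2.1, 3.0]
gripper_width: 24.7
```

```bash
python3 fr.py
```

```text
t 18.6833 tcp [603.6 -31.7 193.9] r 154.94 theta 40.7 F tang(up+) 1.66 rad(out+) 2.51 lat(tool y+) -2.24 F [-0.7  2.1  3. ] w 24.7
```

Call:
{"api": "play_rows", "payload": {
  "motion": [
    [-0.0025, -0.0007, -0.0016, 0, 0.2],
    [-0.005, -0.0014, -0.0033, 0, 0.2],
    [-0.0074, -0.0022, -0.0051, 0, 0.2],
    [-0.0097, -0.003, -0.0069, 0, 0.2],
    [-0.012, -0.0038, -0.0088, 0, 0.2],
    [-0.0142, -0.0045, -0.0107, 0, 0.2],
    [-0.0164, -0.0053, -0.0127, 0, 0.2],
    [-0.0186, -0.006, -0.0147, 0, 0.2]
  ]
}}

```text
time_s: 19.35
ee_pos: [585.2, -37.9, 179.2]
ee_rot: [43.6, 90.0, -117.3]
force: [-0.9, 0.1, 3.4]
gripper_width: 24.5
```

```bash
python3 fr.py
```

```text
t 19.35 tcp [585.2 -37.9 179.2] r 155.33 theta 31.7 F tang(up+) 1.72 rad(out+) 3.09 lat(tool y+) -0.34 F [-0.9  0.1  3.4] w 24.5
```

Outward 0.4: (-.25,-.1,+.3).

Call:
{"api": "play_rows", "payload": {
  "motion": [
    [-0.0022, -0.0008, -0.0019, 0, 0.2],
    [-0.0044, -0.0015, -0.004, 0, 0.2],
    [-0.0064, -0.0022, -0.0062, 0, 0.2],
    [-0.0084, -0.0029, -0.0084, 0, 0.2],
    [-0.0104, -0.0036, -0.0106, 0, 0.2],
    [-0.0123, -0.0042, -0.0128, 0, 0.2],
    [-0.0142, -0.0049, -0.0152, 0, 0.2],
    [-0.016, -0.0055, -0.0175, 0, 0.2]
  ]
}}

```text
time_s: 20.02
ee_pos: [569.2, -43.3, 161.6]
ee_rot: [6.6, 90.0, -154.3]
force: [-1.5, -1.1, 3.1]
gripper_width: 24.5
```

```bash
python3 fr.py
```

```text
t 20.0167 tcp [569.2 -43.3 161.6] r 155.76 theta 22.7 F tang(up+) 1.33 rad(out+) 3.33 lat(tool y+) 0.6 F [-1.5 -1.1  3.1] w 24.5
```

Call:
{"api": "play_rows", "payload": {
  "motion": [
    [-0.0016, -0.0006, -0.0017, 0, 0.2],
    [-0.0031, -0.001, -0.0036, 0, 0.2],
    [-0.0044, -0.0015, -0.0055, 0, 0.2],
    [-0.0057, -0.0019, -0.0074, 0, 0.2],
    [-0.007, -0.0024, -0.0094, 0, 0.2],
    [-0.0082, -0.0028, -0.0113, 0, 0.2],
    [-0.0095, -0.0032, -0.0133, 0, 0.2],
    [-0.0107, -0.0036, -0.0154, 0, 0.2]
  ]
}}

```text
time_s: 20.68
ee_pos: [558.6, -46.8, 146.3]
ee_rot: [34.6, 90.0, -126.3]
force: [0.0, -1.2, 2.3]
gripper_width: 24.4
```

```bash
python3 fr.py
```

```text
t 20.6833 tcp [558.6 -46.8 146.3] r 156.16 theta 15.7 F tang(up+) 1.8 rad(out+) 1.51 lat(tool y+) 1.14 F [ 0.  -1.2  2.3] w 24.4
```

Call:
{"api": "play_rows", "payload": {
  "motion": [
    [-0.0009, -0.0003, -0.0014, 0, 0.2],
    [-0.0018, -0.0006, -0.0028, 0, 0.2],
    [-0.0026, -0.0009, -0.0043, 0, 0.2],
    [-0.0034, -0.0012, -0.0058, 0, 0.2],
    [-0.0041, -0.0014, -0.0073, 0, 0.2],
    [-0.0049, -0.0017, -0.0087, 0, 0.2],
    [-0.0056, -0.0019, -0.0103, 0, 0.2],
    [-0.0064, -0.0022, -0.0118, 0, 0.2]
  ]
}}

```text
time_s: 21.35
ee_pos: [552.2, -49.0, 134.5]
ee_rot: [12.0, 90.0, -148.9]
force: [-0.7, -0.9, 3.4]
gripper_width: 24.5
```

```bash
python3 fr.py
```

```text
t 21.35 tcp [552.2 -49.  134.5] r 156.43 theta 10.7 F tang(up+) 2.62 rad(out+) 2.37 lat(tool y+) 0.65 F [-0.7 -0.9  3.4] w 24.5
```

Call:
{"api": "play_rows", "payload": {
  "motion": [
    [-0.0005, -0.0002, -0.0007, 0, 0.2],
    [-0.0008, -0.0003, -0.0015, 0, 0.2],
    [-0.0012, -0.0004, -0.0023, 0, 0.2],
    [-0.0015, -0.0005, -0.003, 0, 0.2],
    [-0.0019, -0.0006, -0.0038, 0, 0.2],
    [-0.0022, -0.0007, -0.0045, 0, 0.2],
    [-0.0025, -0.0008, -0.0052, 0, 0.2],
    [-0.0027, -0.0009, -0.0058, 0, 0.2]
  ]
}}

```text
time_s: 22.02
ee_pos: [549.5, -49.9, 128.8]
ee_rot: [14.7, 90.0, -146.1]
force: [-2.0, -0.9, 2.0]
gripper_width: 24.8
```

```bash
python3 fr.py
```

```text
t 22.0167 tcp [549.5 -49.9 128.8] r 156.51 theta 8.4 F tang(up+) 0.96 rad(out+) 2.84 lat(tool y+) 0.15 F [-2.  -0.9  2. ] w 24.8
```

Call:
{"api": "play_rows", "payload": {
  "motion": [
    [-0.0002, -0.0001, -0.0003, 0, 0.2],
    [-0.0003, -0.0001, -0.0006, 0, 0.2],
    [-0.0004, -0.0001, -0.0009, 0, 0.2],
    [-0.0005, -0.0002, -0.0012, 0, 0.2],
    [-0.0006, -0.0002, -0.0015, 0, 0.2],
    [-0.0007, -0.0002, -0.0018, 0, 0.2],
    [-0.0008, -0.0003, -0.0021, 0, 0.2],
    [-0.0009, -0.0003, -0.0024, 0, 0.2]
  ]
}}

```text
time_s: 22.68
ee_pos: [548.5, -50.2, 126.4]
ee_rot: [2.8, 90.0, -158.1]
force: [-2.0, -1.7, 3.1]
gripper_width: 24.4
```

```bash
python3 fr.py
```

```text
t 22.6833 tcp [548.5 -50.2 126.4] r 156.54 theta 7.5 F tang(up+) 1.93 rad(out+) 3.49 lat(tool y+) 0.98 F [-2.  -1.7  3.1] w 24.4
```

Call:
{"api": "play_rows", "payload": {
  "motion": [
    [-0.0004, -0.0001, -0.0003, 0, 0.2],
    [-0.0005, -0.0002, -0.0006, 0, 0.2],
    [-0.0006, -0.0002, -0.0009, 0, 0.2],
    [-0.0007, -0.0002, -0.0012, 0, 0.2],
    [-0.0008, -0.0003, -0.0015, 0, 0.2],
    [-0.0009, -0.0003, -0.0018, 0, 0.2],
    [-0.001, -0.0003, -0.0021, 0, 0.2],
    [-0.0011, -0.0004, -0.0024, 0, 0.2]
  ]
}}

```text
time_s: 23.35
ee_pos: [547.6, -50.5, 124.0]
ee_rot: [-6.9, 90.0, -167.7]
force: [-2.5, -1.6, 2.3]
gripper_width: 24.7
```

```bash
python3 fr.py
```

```text
t 23.35 tcp [547.6 -50.5 124. ] r 156.55 theta 6.5 F tang(up+) 1.06 rad(out+) 3.52 lat(tool y+) 0.68 F [-2.5 -1.6  2.3] w 24.7
```

Call:
{"api": "play_rows", "payload": {
  "motion": [
    [-0.0002, 0, -0.0003, 0, 0.2],
    [-0.0003, -0.0001, -0.0006, 0, 0.2],
    [-0.0004, -0.0001, -0.0009, 0, 0.2],
    [-0.0005, -0.0001, -0.0012, 0, 0.2],
    [-0.0006, -0.0002, -0.0015, 0, 0.2],
    [-0.0007, -0.0002, -0.0018, 0, 0.2],
    [-0.0008, -0.0002, -0.0021, 0, 0.2],
    [-0.0009, -0.0003, -0.0024, 0, 0.2]
  ]
}}

```text
time_s: 24.02
ee_pos: [546.7, -50.9, 121.6]
ee_rot: [1.8, 90.0, -159.0]
force: [-3.5, -1.7, 3.1]
gripper_width: 24.7
```

```bash
python3 fr.py
```

```text
t 24.0167 tcp [546.7 -50.9 121.6] r 156.57 theta 5.6 F tang(up+) 1.55 rad(out+) 4.72 lat(tool y+) 0.44 F [-3.5 -1.7  3.1] w 24.7
```

Call:
{"api": "play_rows", "payload": {
  "motion": [
    [-0.0004, -0.0001, -0.0002, 0, 0.2],
    [-0.0007, -0.0002, -0.0005, 0, 0.2],
    [-0.0009, -0.0003, -0.0008, 0, 0.2],
    [-0.001, -0.0003, -0.0011, 0, 0.2],
    [-0.0011, -0.0004, -0.0014, 0, 0.2],
    [-0.0012, -0.0004, -0.0017, 0, 0.2],
    [-0.0013, -0.0004, -0.002, 0, 0.2],
    [-0.0014, -0.0005, -0.0023, 0, 0.2]
  ]
}}

```text
time_s: 24.68
ee_pos: [545.8, -51.1, 119.4]
ee_rot: [174.6, 90.0, 13.7]
force: [-0.1, -1.1, 1.7]
gripper_width: 24.4
```

```bash
python3 fr.py
```

```text
t 24.6833 tcp [545.8 -51.1 119.4] r 156.62 theta 4.7 F tang(up+) 1.47 rad(out+) 1.05 lat(tool y+) 0.95 F [-0.1 -1.1  1.7] w 24.4
```

Call:
{"api": "play_rows", "payload": {
  "motion": [
    [-0.0002, 0, -0.0003, 0, 0.2],
    [-0.0003, -0.0001, -0.0006, 0, 0.2],
    [-0.0004, -0.0001, -0.0009, 0, 0.2],
    [-0.0005, -0.0001, -0.0012, 0, 0.2],
    [-0.0006, -0.0002, -0.0015, 0, 0.2],
    [-0.0007, -0.0002, -0.0018, 0, 0.2],
    [-0.0008, -0.0002, -0.0021, 0, 0.2],
    [-0.0009, -0.0003, -0.0024, 0, 0.2]
  ]
}}

```text
time_s: 25.35
ee_pos: [544.9, -51.5, 117.0]
ee_rot: [174.4, 90.0, 13.5]
force: [1.8, 1.4, 0.8]
gripper_width: 24.7
```

```bash
python3 fr.py
```

```text
t 25.35 tcp [544.9 -51.5 117. ] r 156.75 theta 3.7 F tang(up+) 1.5 rad(out+) -1.77 lat(tool y+) -0.77 F [1.8 1.4 0.8] w 24.7
```

Continue, slightly less outward.

Call:
{"api": "play_rows", "payload": {
  "motion": [
    [0.0001, 0, -0.0003, 0, 0.2],
    [0, 0, -0.0006, 0, 0.2],
    [-0.0001, 0, -0.0009, 0, 0.2],
    [-0.0002, 0, -0.0012, 0, 0.2],
    [-0.0003, -0.0001, -0.0015, 0, 0.2],
    [-0.0004, -0.0001, -0.0018, 0, 0.2],
    [-0.0005, -0.0001, -0.0021, 0, 0.2],
    [-0.0006, -0.0002, -0.0024, 0, 0.2]
  ]
}}

```text
time_s: 26.02
ee_pos: [544.0, -51.8, 114.6]
ee_rot: [165.8, 90.0, 5.0]
force: [1.8, 2.0, -0.1]
gripper_width: 24.4
```

```bash
python3 fr.py
```

```text
t 26.0167 tcp [544.  -51.8 114.6] r 156.83 theta 2.8 F tang(up+) 0.62 rad(out+) -2.29 lat(tool y+) -1.33 F [ 1.8  2.  -0.1] w 24.4
```

Call:
{"api": "play_rows", "payload": {
  "motion": [
    [-0.0001, 0, -0.0003, 0, 0.2],
    [-0.0002, -0.0001, -0.0006, 0, 0.2],
    [-0.0003, -0.0001, -0.0009, 0, 0.2],
    [-0.0004, -0.0001, -0.0012, 0, 0.2],
    [-0.0005, -0.0002, -0.0015, 0, 0.2],
    [-0.0006, -0.0002, -0.0018, 0, 0.2],
    [-0.0007, -0.0002, -0.0021, 0, 0.2],
    [-0.0008, -0.0003, -0.0024, 0, 0.2]
  ]
}}

```text
time_s: 26.68
ee_pos: [543.7, -51.9, 113.6]
ee_rot: [167.6, 89.9, 6.8]
force: [0.6, 2.4, 11.0]
gripper_width: 24.7
```

```bash
python3 fr.py; python3 look.py o side
```

```text
t 26.6833 tcp [543.7 -51.9 113.6] r 156.8 theta 2.4 F tang(up+) 10.87 rad(out+) 2.11 lat(tool y+) -2.12 F [ 0.6  2.4 11. ] w 24.7
26.6833 [543.74 -51.91 113.58] [ 0.61  2.44 10.99] 24.71432146173484 [([320.8, 249.7], 0.87)] grasp px [323.5 248.7]
```

View pics/o_side.png

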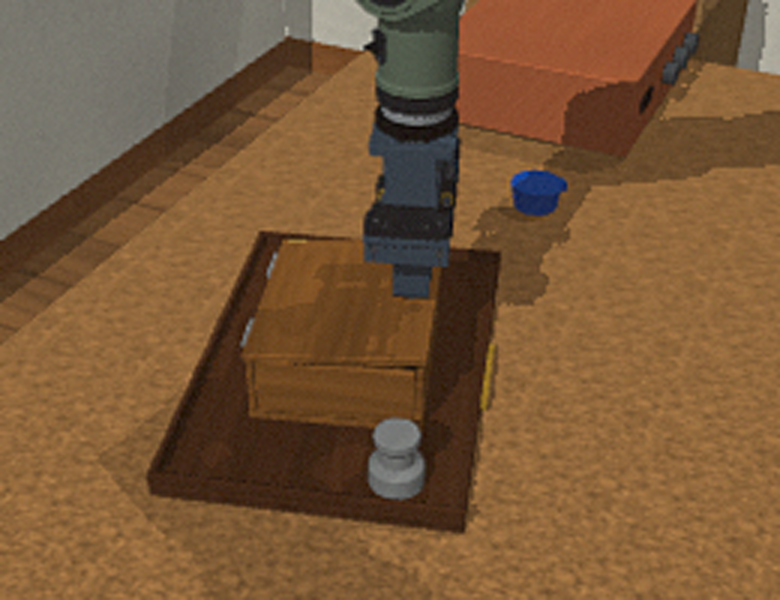

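Call:
{"api": "play_rows", "payload": {
  "motion": [
    [0, 0, -0.0002, 0, 0.2],
    [0, 0, -0.0002, 0, 0.2],
    [0, 0, -0.0002, 0, 0.2],
    [0, 0, -0.0002, 0, 0.2],
    [0, 0, -0.0002, 0, 0.2],
    [0, 0, -0.0002, 0, 0.2],
    [0, 0, -0.0002, 0, 0.2],
    [0, 0, -0.0002, 0, 0.2]
  ]
}}

```text
time_s: 27.5
ee_pos: [543.8, -51.9, 113.6]
ee_rot: [166.3, 89.9, 5.4]
force: [0.1, 3.0, 9.9]
gripper_width: 24.6
```

```bash
python3 fr.py
```

```text
t 27.5 tcp [543.8 -51.9 113.6] r 156.76 theta 2.4 F tang(up+) 9.71 rad(out+) 2.01 lat(tool y+) -2.78 F [0.1 3.  9.9] w 24.6
```

Call:
{"api": "play_rows", "payload": {
  "motion": [
    [0, 0, 0, 0, 0.2],
    [0, 0, 0, 0, 0.2],
    [0, 0, 0, 0, 0.2],
    [0, 0, 0, 0, 0.2],
    [0, 0, 0, 0, 0.2],
    [0, 0, 0, 0, 0.2],
    [0, 0, 0, 0, 0.2],
    [0, 0, 0, 0, 0.2]
  ]
}}

```text
time_s: 28.17
ee_pos: [543.8, -51.9, 113.6]
ee_rot: [167.0, 89.9, 6.2]
force: [0.4, 2.1, 9.8]
gripper_width: 24.2
```

```bash
python3 fr.py
```

```text
t 28.1667 tcp [543.8 -51.9 113.6] r 156.77 theta 2.4 F tang(up+) 9.64 rad(out+) 2.02 lat(tool y+) -1.89 F [0.4 2.1 9.8] w 24.2
```

Call:
{"api": "play_rows", "payload": {
  "motion": [
    [0, 0, -0.0002, 0, 0.2],
    [0, 0, -0.0004, 0, 0.2],
    [0, 0, -0.0004, 0, 0.2],
    [0, 0, -0.0004, 0, 0.2],
    [0, 0, -0.0004, 0, 0.2],
    [0, 0, -0.0004, 0, 0.2],
    [0, 0, -0.0004, 0, 0.2],
    [0, 0, -0.0004, 0, 0.2]
  ]
}}

```text
time_s: 28.83
ee_pos: [543.8, -51.9, 113.5]
ee_rot: [165.1, 89.9, 4.2]
force: [-1.3, 2.6, 12.2]
gripper_width: 24.4
```

```bash
python3 fr.py
```

```text
t 28.8333 tcp [543.8 -51.9 113.5] r 156.75 theta 2.4 F tang(up+) 11.47 rad(out+) 4.13 lat(tool y+) -2.9 F [-1.3  2.6 12.2] w 24.4
```

Call:
{"api": "play_rows", "payload": {
  "motion": [
    [0, 0, -0.0001, 0, 0.2],
    [0, 0, -0.0001, 0, 0.2],
    [0, 0, -0.0001, 0, 0.2],
    [0, 0, -0.0001, 0, 0.2],
    [0, 0, -0.0001, 0, 0.2],
    [0, 0, -0.0001, 0, 0.2],
    [0, 0, -0.0001, 0, 0.2],
    [0, 0, -0.0001, 0, 0.2]
  ]
}}

```text
time_s: 29.5
ee_pos: [543.8, -51.9, 113.5]
ee_rot: [165.8, 89.9, 4.9]
force: [-0.4, 2.7, 12.9]
gripper_width: 24.3
```

Call:
{"api": "play_rows", "payload": {
  "motion": [
    [0, 0, 0, 0, 0.2],
    [0, 0, 0, 0, 0.2],
    [0, 0, 0, 0, 0.2],
    [0, 0, 0, 0, 0.2],
    [0, 0, 0, 0, 0.2],
    [0, 0, 0, 0, 0.2],
    [0, 0, 0, 0, 0.2],
    [0, 0, 0, 0, 0.2]
  ]
}}

```text
time_s: 30.17
ee_pos: [543.8, -51.9, 113.6]
ee_rot: [165.1, 89.9, 4.3]
force: [-0.8, 1.9, 12.6]
gripper_width: 24.6
```

Call:
{"api": "play_rows", "payload": {
  "motion": [
    [0, 0, 0, 0, 0.2],
    [0, 0, 0, 0, 0.2],
    [0, 0, 0, 0, 0.2],
    [0, 0, 0, 0, 0.2],
    [0, 0, 0, 0, 0.2],
    [0, 0, 0, 0, 0.2],
    [0, 0, 0, 0, 0.2],
    [0, 0, 0, 0, 0.2]
  ]
}}

```text
time_s: 30.83
ee_pos: [543.8, -51.9, 113.5]
ee_rot: [165.8, 89.9, 4.9]
force: [-0.7, 3.5, 11.3]
gripper_width: 24.7
```

Call:
{"api": "play_rows", "payload": {
  "motion": [
    [0, 0.0001, 0.0004, 0, 0.2],
    [-0.0001, 0.0002, 0.0008, 0, 0.2],
    [-0.0001, 0.0003, 0.0012, 0, 0.2],
    [-0.0001, 0.0003, 0.0012, 0, 0.2],
    [-0.0001, 0.0003, 0.0012, 0, 0.2],
    [-0.0001, 0.0003, 0.0012, 0, 0.2],
    [-0.0001, 0.0003, 0.0012, 0, 0.2],
    [-0.0001, 0.0003, 0.0012, 0, 0.2]
  ]
}}

```text
time_s: 31.5
ee_pos: [543.7, -51.9, 113.6]
ee_rot: [153.1, 89.9, -7.8]
force: [1.8, 0.8, 6.5]
gripper_width: 24.4
```

Call:
{"api": "play_rows", "payload": {
  "motion": [
    [0, 0, 0, 0, 0.28],
    [0, 0, 0, 0, 0.32],
    [0, 0, 0, 0, 0.36],
    [0, 0, 0, 0, 0.45],
    [0, 0, 0, 0, 0.55],
    [0, 0, 0, 0, 0.65],
    [0, 0, 0, 0, 0.7],
    [0, 0, 0, 0, 0.7]
  ]
}}

```text
time_s: 32.17
ee_pos: [542.9, -51.9, 112.5]
ee_rot: [-0.8, 90.0, -161.7]
force: [0.8, 1.1, 0.6]
gripper_width: 62.3
```

```bash
python3 fr.py; python3 look.py p side
```

```text
t 32.1667 tcp [542.9 -51.9 112.5] r 157.23 theta 2.0 F tang(up+) 0.89 rad(out+) -0.94 lat(tool y+) -0.81 F [0.8 1.1 0.6] w 62.3
32.1667 [542.88 -51.87 112.53] [0.84 1.14 0.57] 62.339907296527706 [([319.0, 248.4], 0.82)] grasp px [323.5 248.8]
```

View pics/p_w.png

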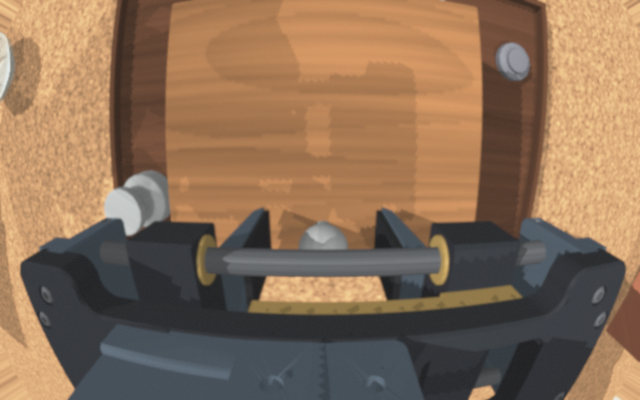

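Free of the knob (fingers at columns 265 and 380, ball at 322,238 between them). Rise clear.

Call:
{"api": "play_rows", "payload": {
  "motion": [
    [0, 0, 0.01, 0, 0.75],
    [0, 0, 0.025, 0, 0.75],
    [0, 0, 0.045, 0, 0.75],
    [0, 0, 0.07, 0, 0.75],
    [0, 0, 0.1, 0, 0.75],
    [0, 0, 0.12, 0, 0.75],
    [0, 0, 0.13, 0, 0.75],
    [0, 0, 0.13, 0, 0.75]
  ]
}}

```text
time_s: 32.98
ee_pos: [544.3, -52.0, 245.7]
ee_rot: [153.6, 89.7, -7.2]
force: [-0.5, 0.3, 0.6]
gripper_width: 68.4
```

Call:
{"api": "play_rows", "payload": {
  "motion": [
    [0, 0, 0, 0, 0.75],
    [0, 0, 0, 0, 0.75],
    [0, 0, 0, 0, 0.75],
    [0, 0, 0, 0, 0.75],
    [0, 0, 0, 0, 0.75],
    [0, 0, 0, 0, 0.75],
    [0, 0, 0, 0, 0.75],
    [0, 0, 0, 0, 0.75]
  ]
}}

```text
time_s: 33.65
ee_pos: [543.0, -51.8, 242.5]
ee_rot: [-7.0, 90.0, -167.9]
force: [-0.5, -0.5, 0.1]
gripper_width: 68.3
```

```bash
python3 fr.py; python3 look.py q side scene; python3 - <<'E'
from h import *
s=sensors.state(); w=grab_frame("wrist")
r=finder.spot_point(w,"lid_knob")[0]; print(r,zcut(wray(w,s,r["point"]),132),zcut(wray(w,s,r["point"]),130))
E
```

```text
t 33.65 tcp [543.  -51.8 242.5] r 232.26 theta 34.2 F tang(up+) -0.44 rad(out+) 0.54 lat(tool y+) 0.35 F [-0.5 -0.5  0.1] w 68.3
33.65 [543.01 -51.82 242.54] [-0.54 -0.55  0.12] 68.33005831524599 [([321.5, 188.9], 0.58)] grasp px [323.5 248.8]
{'point': [200.1, 172.8], 'conf': 0.53} [520.67483646  66.92596869 132.        ] [520.04775028  67.60515671 130.        ]
```

View pics/q_side.png

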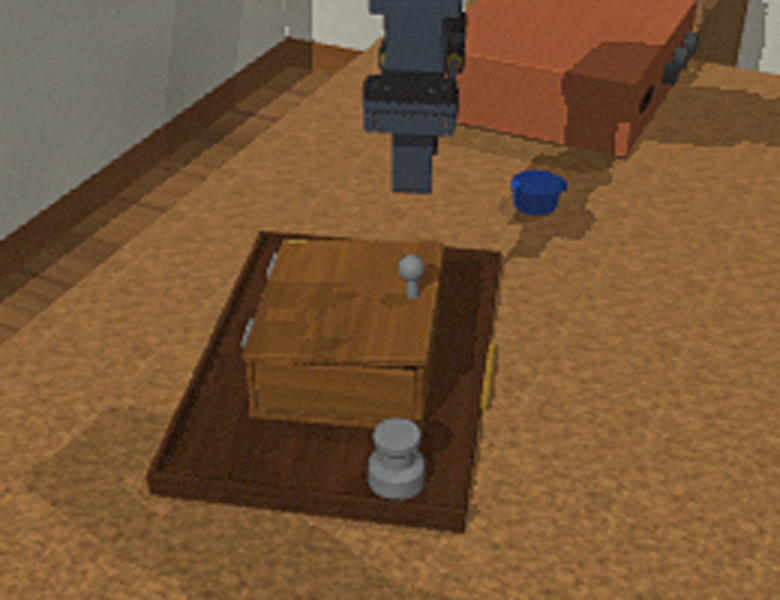

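View pics/q_scene.png

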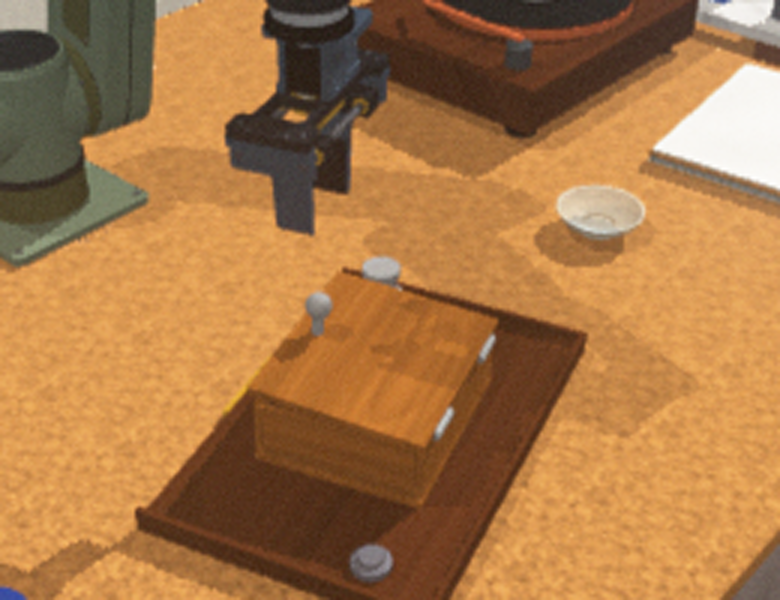

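```bash
python3 -c "
from workcell import job_done
print(job_done())"
```

```text
the job is handed in; nothing more can be done
None
```

The hinge test is done and handed in after about 34 s. The lid is shut on its pads and the gripper is clear above it.

- **Raise and release:** I took the ball knob and raised the lid from about 21° to 50.5°. I then let go completely for over 2 s. Side pictures taken 1.5 s apart while it stood free showed no movement of the lid.
- **Shut and press:** I took the knob again and swung the lid down slowly until it met the pads at about 2.4°. I held a push of roughly 11–13 N for about 2 s. The highest reading was 12.9 N. Before letting go I eased the push to about 6.5 N, then rose clear.
- **Last checks:** The final pictures show the lid shut, and the case, clamp and adapter look to be where they were. The pot and ashtray were never approached, and the wrist force read about zero.
- **What went wrong or disagreed:**
    - On the first grasp the fingers were about 1 mm off to the side. That loaded the knob sideways with about 5.5 N until I corrected it, and the case did not visibly move.
    - During the first press the force settled at about 9.8 N, so I raised it before the hold.
    - One last network reading of the knob position was plainly wrong, and I relied on the pictures instead.

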